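# Make up two microscope kits

## Robot

A 7-joint arm with a two-finger parallel gripper is mounted at the origin on the work surface. World frame = base frame: x ahead of the robot, y to its left, z up, the work surface at z = 0. Lengths are in mm, angles in rad, forces in N, time in s.
With the tool pointing down it reaches from about 400 to 900 mm from the base axis. Payload 5.6 kg.
Tool frame: the origin (TCP) lies midway between the tips of the shut fingers; the grasp point (between the pads) lies 19 mm behind it; z points along the fingers, y is the line along which they close (so a half turn about z gives the same grasp; the last joint's range is limited). The gripper opens to 92 mm and grips with 3 to 60 N. Pads are 20 mm wide; open, the fingers measure 128 mm over their backs; the gripper's body (75 mm by 189 mm) begins 69 mm behind the grasp point.
Start: joints at [-1.214, 0.468, -0.012, 1.603, 0.006, 1.071, -0.056], TCP at [253.043, 598.731, 214.592] pointing down, gripper open.
Joint ranges: [-2.53, 2.53], [-0.31, 2.02], [-1.57, 1.55], [0.28, 2.44], [-1.29, 4.43], [0.15, 1.84], [-2.92, 2.92]. Speed limits (rad/s): [2.57, 2.57, 3.14, 3.14, 3.14, 3.14, 3.14].

## Interface

Orientations are given as a rotation vector (axis times angle).
In Python, from cell import robot, grip, kin, viewer gives the robot as it stands. Calls block until the motion is done:
- robot.movep(position, orientation): joint-space move of the TCP to a pose.
- robot.servo_line(position, feed=150, rotation=None): straight line of the TCP; rotation=None keeps the orientation; feed is the mean speed in mm/s.
- robot.goto_joints(angles): joint-space move.
- grip(opening, newtons=None): opening from 0.0 (shut) to 1.0 (fully open); newtons is the grip in N (None keeps the last); returns when the fingers have stopped.
- robot.hold(seconds).
- kin.ik(position, orientation): joint angles nearest the present ones, or None.
- robot.observe(): the state.
- viewer.read_camera(name): name is "side" or "top" or "wrist"; returns the picture (400x640x3 uint8, red, green, blue); there is no depth.
- viewer.camera_info(name): a dict with "camera_matrix" (3x3 intrinsics, pixels), "R" (3x3) and "t" (3): a world point X has camera coordinates R X + t. Camera axes: x right, y down, z forward; pixel columns grow to the right and rows downward; lengths in mm; the calibration is good to about 2 mm. A picture is of the moment at which its call begins: read the wrist's pose just before it. camera_info takes no time and is no camera call; for the wrist camera it gives the pose at the moment of the call.
A pose or a line that the arm cannot do raises robot.IKError and nothing moves.
- robot.job_done(): hands the job in; it is judged then, once.
Trained networks look in the newest picture that a camera, given by its name, has taken for a name from the list of things; names that differ only in an ending like _2 or _b are one class to them, and where a whole thing is asked for, a point or a joint stands for the part that bears it (a point fixed in the world has none). Each returns a list of dicts, best first, with "confidence" (0 to 1); they miss things now and then, are a little off and sometimes report something else, mostly with a low value. They report only what shows in the picture. A call takes as long as a camera call.
- viewer.silhouettes(name, camera): "mask" (400x640 bool, what is visible of it).
- viewer.pinpoint(name, camera): "at" ([x, y, z] in mm, in the coordinates of the camera as it stood for that picture, good to about 4 mm: a listed point, or the origin of a listed thing).
The state is a dict: "t": time; "joints": joint angles; "joint_velocities": joint speeds; "joint_torque": joint torques, N m; "tcp_pos": TCP position; "tcp_rot": TCP orientation; "contact_force": force on the tool from outside, world axes, zero at the start; "wrist_torque": the same for the moment, N m; "grip_width": opening from 0.0 (shut) to 1.0 (fully open); "grip_force": force on a finger pad.
Only numpy, scipy, OpenCV 4.12 (cv2) and the standard library are available. Lean on these libraries where they do the work, as an engineer would, in place of code of your own. Each camera call takes 0.05 s, during which the arm holds its last target. There are 200 camera calls.

## Task

Make up the two microscope kits from the stock on the bench. In the two-compartment tray, stand the amber dropper bottle in the larger compartment and the long objective in the smaller one; in the three-compartment tray, stand the white jar in the larger of the two compartments that lie side by side and the short objective in the smaller of them, and lay the slide mailer flat in the long compartment. Leave the eyepiece and the glass dish where they are, upright and undisturbed.

Things in the scene. Friction and masses are not known exactly. Their poses are not given: they have to be found in the camera images.
- bottle: Amber dropper bottle with white cap, upright and loose, about 60 g: round body 36 mm in diameter and straight-sided up to 46 mm, shoulder to 53 mm, cap 21 mm in diameter up to 70 mm. Origin at the centre of its underside, z up along it.
- jar: Squat white plastic jar with a pale grey-green lid, upright and loose, about 50 g: body 40 mm in diameter up to 32 mm, lid 42 mm in diameter up to 46 mm. Origin at the centre of its underside, z up.
- objective_long: Long microscope objective, loose, standing on its wide end, about 120 g: steel barrel 28 mm in diameter up to 40 mm, then a brass cone narrowing from 22 to 10 mm diameter, top at 54 mm. Origin at the centre of its underside, z up.
- objective_short: Short stubby microscope objective, loose, standing on its wide end, about 90 g: steel barrel 32 mm in diameter up to 30 mm, then a dark steel lens mount 20 mm in diameter, top at 36 mm. Origin at the centre of its underside, z up.
- mailer: Slide mailer, a closed off-white plastic box lying flat and loose, about 50 g: 82 mm long (its x), 32 mm wide (its y), 22 mm high, a grey seam round it and a small grey tab at its +x end. Either end may point either way in the tray. Origin at the centre of its underside.
- tray_two: Two-compartment white plastic kit tray, fixed, turned anyhow: 70 (x) by 124 mm (y). Floor 3 mm above the bench, walls and divider 4 mm thick, tops at 12 mm. Compartments (x by y, centre): larger 62 by 66 mm at x 0, y -25 mm; smaller 62 by 46 mm at x 0, y +35 mm. Origin at the centre of its underside, z up.
- tray_three: Three-compartment white plastic kit tray, fixed, turned anyhow: 124 (x) by 142 mm (y). Floor 3 mm above the bench, walls and dividers 4 mm thick, tops at 12 mm. Compartments (x by y, centre): long 116 by 64 mm at x 0, y +35 mm; beside it, side by side, the larger 64 by 66 mm at x -26, y -34 mm and the smaller 48 by 66 mm at x +34, y -34 mm. Origin at the centre of its underside, z up.
- eyepiece: Microscope eyepiece, not part of either kit: loose, standing on an aluminium tube 25 mm in diameter and 24 mm high, with a black head 35 mm in diameter above it, top at 43 mm. Origin at the centre of its underside, z up.
- dish: Clear open glass dish, not part of either kit: loose, 60 mm in diameter, 14 mm high. Origin at the centre of its underside, z up.

How it is judged:
By the outcome, as a careful person would: the job done as asked, in the order asked, and still so for the second after the job is handed in, with the robot touching nothing.
It also fails if it takes over 120 s, if anything falls off the work surface, if the arm or the gripper's body presses on something with over 40 N, if the wrist force passes 120 N, or if a joint passes its speed limit or range.

## Working session

There is one attempt and no reset: what is moved stays moved. The work goes in short steps, each a Python script; the robot and the scene stay as the last script left them, time stands still between calls to the robot, and variables do not carry over. Pictures are saved under pics/ and viewed, at most 14 in all, crops included, and the job is handed in when it is done.

```bash
ls; mkdir -p pics
python3 - <<'E'
from cell import robot, grip, kin, viewer
import cv2, numpy as np
for c in ["top","side"]:
    im=viewer.read_camera(c); cv2.imwrite(f"pics/{c}0.png",im[...,::-1])
    I=viewer.camera_info(c); R=np.array(I["R"]);t=np.array(I["t"])
    print(c, np.round(I["camera_matrix"],1).tolist(), "cam at",np.round(-R.T@t))
    for n in ["bottle","jar","objective_long","objective_short","mailer","tray_two","tray_three","eyepiece","dish"]:
        print(n,[(round(d["confidence"],2),np.round(R.T@(np.array(d["at"])-t)).tolist()) for d in viewer.pinpoint(n,c)[:3]])
s=robot.observe();print(s["t"],s["tcp_rot"])
E
```

```text
pics
top [[457.1, 0.0, 319.3], [0.0, 457.1, 201.5], [0.0, 0.0, 1.0]] cam at [ 283.  -13. 1207.]
bottle [(0.71, [414.0, 351.0, -0.0])]
jar [(0.78, [565.0, 3.0, 2.0])]
objective_long [(0.43, [415.0, -330.0, 2.0])]
objective_short [(0.43, [675.0, 56.0, 2.0])]
mailer [(0.65, [442.0, 78.0, 0.0])]
tray_two [(0.64, [583.0, -248.0, -1.0])]
tray_three [(0.89, [577.0, 242.0, 2.0])]
eyepiece [(0.53, [664.0, -76.0, 1.0])]
dish [(0.74, [443.0, -51.0, 0.0])]
side [[398.3, 0.0, 321.4], [0.0, 398.3, 198.3], [0.0, 0.0, 1.0]] cam at [  81. -532.  641.]
bottle [(0.26, [410.0, -333.0, 0.0])]
jar [(0.71, [565.0, -1.0, 1.0])]
objective_long [(0.74, [407.0, -337.0, 1.0])]
objective_short [(0.5, [677.0, 53.0, -0.0]), (0.33, [664.0, -73.0, 2.0])]
mailer [(0.62, [436.0, 77.0, 2.0])]
tray_two [(0.71, [577.0, -246.0, 1.0])]
tray_three [(0.72, [578.0, 232.0, 4.0])]
eyepiece [(0.52, [661.0, -72.0, 4.0])]
dish [(0.66, [442.0, -49.0, -1.0])]
1.0 [6.24089575e-01 3.07895699e+00 1.07068794e-05]
```

View pics/top0.png

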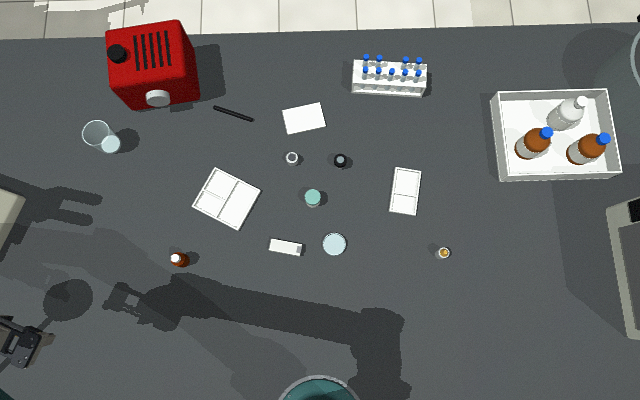

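View pics/side0.png

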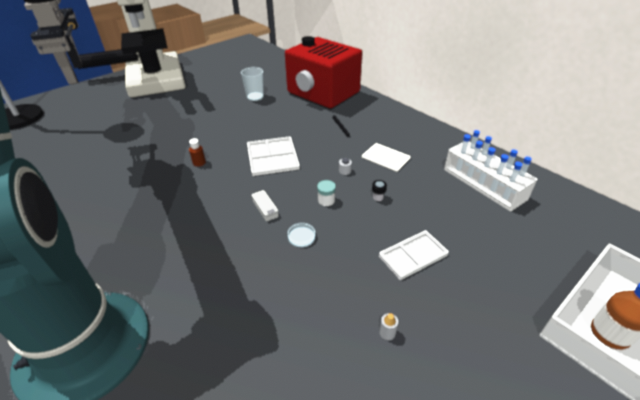

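The top view shows the bottle at (179,260), the jar at (313,198), the objectives at (292,158) and (444,253), the mailer at (286,247), and the trays at (227,199) and (405,191). All of these agree with the pinpoint results. Next I'll look closely at both trays with the wrist camera.

```bash
cat > h.py <<'E'
from cell import robot, grip, kin, viewer
import cv2, numpy as np
from scipy.spatial.transform import Rotation as Ro
def down(yaw):  # tool x axis at yaw (rad) in world, z down; y (closing) axis at yaw-90deg
    return (Ro.from_euler("z",yaw)*Ro.from_euler("x",np.pi)).as_rotvec()
def shot(cam,name=None):
    I=viewer.camera_info(cam); im=viewer.read_camera(cam)
    if name: cv2.imwrite(f"pics/{name}.png",im[...,::-1])
    return I
def pin(I,n,cam="wrist"):
    R=np.array(I["R"]);t=np.array(I["t"])
    return [(round(d["confidence"],2),np.round(R.T@(np.array(d["at"])-t),1)) for d in viewer.pinpoint(n,cam)[:2]]
def topix(I,P):
    c=np.array(I["R"])@np.array(P,float)+I["t"]; u=np.array(I["camera_matrix"])@c; return u[:2]/u[2]
def toworld(I,uv,z):
    R=np.array(I["R"]);o=-R.T@np.array(I["t"]); d=R.T@np.linalg.solve(np.array(I["camera_matrix"]),[*uv,1.0])
    return (o+d*(z-o[2])/d[2])
def rect(I,n,z,cam="wrist"):
    s=viewer.silhouettes(n,cam)
    if not s: return None
    m=s[0]["mask"].astype(np.uint8); v,u=np.nonzero(m)
    W=np.array([toworld(I,p,z)[:2] for p in zip(u,v)],np.float32)
    (c,sz,a)=cv2.minAreaRect(W); return round(s[0]["confidence"],2),np.round(c,1),np.round(sz,1),round(a,1)
E
python3 - <<'E'
from h import *
for n,(x,y) in {"tray_three":(540,235),"tray_two":(540,-245)}.items():
    robot.movep([x,y,330],down(np.pi*0.87))
    robot.hold(.2)
    I=shot("wrist","w_"+n); R=np.array(I["R"]); print(n,"cam",np.round(-R.T@I["t"]),np.round(R[2],2),"tcp",robot.observe()["tcp_pos"],robot.observe()["t"])
    for k in [n,"bottle","objective_long","mailer"]: print(k,pin(I,k))
    print(rect(I,n,12))
    print("joints",np.round(robot.observe()["joints"],2))
E
```

```text
tray_three cam [465. 269. 499.] [ 0.26 -0.11 -0.96] tcp [539.64109269 235.76505085 329.72393367] 2.9917
tray_three [(0.59, array([574.6, 237.6,  -0.6]))]
bottle [(0.56, array([409.3, 345.3,  -4.3]))]
objective_long [(0.92, array([ 4.078e+02, -3.312e+02,  1.000e-01]))]
mailer [(0.67, array([434.9,  73.9,  -1.7]))]
(0.85, array([574. , 234.3]), array([143.2, 130.1]), 60.1)
joints [-0.6   0.27  0.17  1.63 -0.05  1.25  0.74]
tray_two cam [ 466. -212.  500.] [ 0.26 -0.11 -0.96] tcp [ 540.35383254 -244.27914823  329.94845382] 5.2417
tray_two [(0.93, array([ 5.798e+02, -2.507e+02, -5.000e-01]))]
bottle []
objective_long [(0.54, array([ 407.4, -330.7,   -0.6]))]
mailer [(0.69, array([436.4,  72.7,  -3.9]))]
(0.93, array([ 578.9, -248.6]), array([ 71.7, 127. ]), 78.3)
joints [-0.04  0.29  0.51  1.64 -0.15  1.26  1.67]
```

View pics/w_tray_three.png

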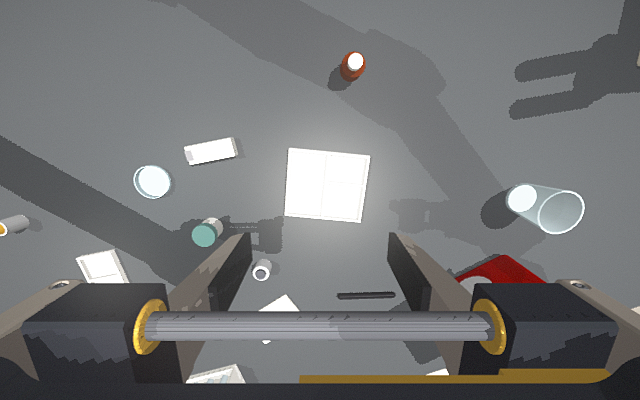

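View pics/w_tray_two.png

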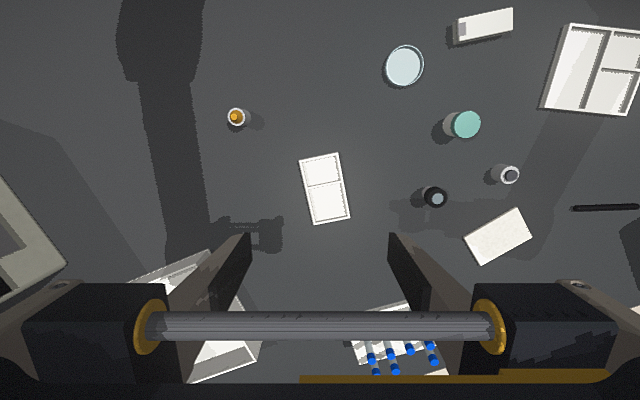

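The wrist pictures show tray_three at (327,185), overexposed, and tray_two at (324,188). In the second picture tray_three is also visible at (592,70), with its dividers. I'll project candidate layouts onto crops to settle which way round each tray is.

```bash
cat >> h.py <<'E'
COMP={"tray_two":{"L":(0,-25,62,66),"S":(0,35,62,46)},"tray_three":{"long":(0,35,116,64),"L":(-26,-34,64,66),"S":(34,-34,48,66)}}
def t2w(tr,p):  # tr=(x,y,deg)
    a=np.radians(tr[2]); return np.array([tr[0]+np.cos(a)*p[0]-np.sin(a)*p[1], tr[1]+np.sin(a)*p[0]+np.cos(a)*p[1]])
def overlay(I,im,n,tr,box,s,fn):
    u0,v0,u1,v1=box; c=cv2.resize(im[v0:v1,u0:u1],None,fx=s,fy=s,interpolation=cv2.INTER_CUBIC).copy()
    c=cv2.LUT(c,(255*(np.arange(256)/255.)**2.5).astype(np.uint8))
    for k,(x,y,w,h) in COMP[n].items():
        q=[[*t2w(tr,(x+a*w/2,y+b*h/2)),12] for a,b in [(-1,-1),(1,-1),(1,1),(-1,1)]]
        pts=np.array([(topix(I,p)-[u0,v0])*s for p in q])
        cv2.polylines(c,[pts.astype(np.int32)],True,(0,0,255),1); cv2.putText(c,k,tuple(pts.mean(0).astype(int).tolist()),0,.6,(0,120,0),2)
    return c
E
python3 - <<'E'
from h import *
I=viewer.camera_info("wrist"); im=cv2.imread("pics/w_tray_two.png")
a=overlay(I,im,"tray_two",(579,-248.6,78.3),(280,140,370,230),4,0)
b=overlay(I,im,"tray_three",(575,235,-29.9),(530,10,640,120),4,0)
o=np.zeros((440,800,3),np.uint8); o[:360,:360]=a; o[:,360:]=b
cv2.imwrite("pics/ov.png",o)
E
```

```text
(no output)
```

View pics/ov.png

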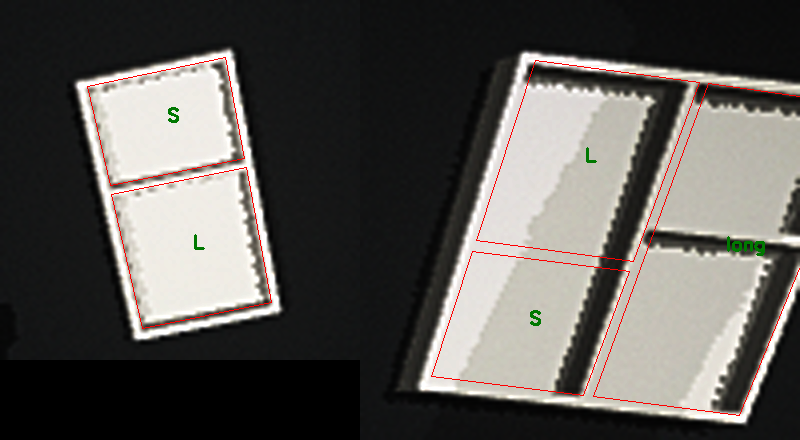

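tray_two fits at 78.3°. tray_three's long compartment is on the far side, so it is turned to 150.1°. Now the bottle.

```bash
cat >> h.py <<'E'
T2=(579,-248.6,78.3); T3=(575,235,150.1)
def look(n,xy,yaw,prev=[]):
    robot.movep([xy[0],xy[1],200],down(yaw)); robot.hold(.3)
    ps=[]
    for i in range(3):
        I=shot("wrist","look_"+n); p=pin(I,n)
        p=[q for c,q in p if np.hypot(*(q[:2]-xy))<25 and abs(q[2])<12]
        if p: ps.append(p[0])
    print(n,[q.tolist() for q in ps]); return np.mean(ps,0)[:2],I
def pick(xy,yaw,z,width,N=20):
    grip(min(1,(width+36)/92)); o=down(yaw)
    robot.movep([*xy,110],o); robot.servo_line([*xy,z],feed=100)
    grip(0.0,N); s=robot.observe(); print("grip mm",s["grip_width"]*92,s["grip_force"])
    robot.servo_line([*xy,150],feed=150); s=robot.observe(); print("lifted mm",s["grip_width"]*92,s["grip_force"],s["contact_force"],s["t"])
def place(xy,yaw,z,width):
    o=down(yaw); robot.movep([*xy,150],o); robot.servo_line([*xy,z+25],feed=150); robot.servo_line([*xy,z],feed=40)
    print("down F",np.round(robot.observe()["contact_force"],1))
    grip(min(1,(width+18)/92)); robot.servo_line([*xy,z+80],feed=150); robot.servo_line([*xy,180],feed=250); print("t",robot.observe()["t"])
E
python3 - <<'E'
from h import *
y=np.radians(168.3)
for p in [(414,351),(603,-254),(412,-332)]: print(kin.ik([*p,20],down(y)) is not None)
xy,I=look("bottle",np.array([412,348]),y); print(xy)
pick(xy,y,13,36)
shot("wrist","b_held")
E
```

```text
True
True
True
bottle [[412.7, 346.0, -6.0], [410.6, 346.8, -5.4], [409.0, 347.4, -3.9]]
[410.76666667 346.73333333]
grip mm 34.70057659631774 20.000167427211863
lifted mm 35.23053073321502 19.999917413677508 [ 0.16605621  0.14382356 -1.18370487] 12.0667
```

Run:
```python
from h import *
y=np.radians(168.3)
place(t2w(T2,(0,-26)),y,16.5,36)
xy,I=look("objective_long",np.array([408,-332]),y); print(xy)
pick(xy,y,12,28,30)
```

```text
down F [-0.6  0.3 -0.7]
t 17.65
objective_long [[407.9, -328.7, 0.2], [406.1, -331.0, -1.6], [406.9, -329.4, 0.8]]
[ 406.96666667 -329.7       ]
grip mm 26.02944709231354 30.000265538692474
lifted mm 26.195729961588977 29.999784529209137 [-0.43504535  0.10682623 -0.7743099 ] 22.775
```

Run:
```python
from h import *
y=np.radians(168.3)
xy=t2w(T2,(0,36)); place(xy,y,15.5,28)
robot.movep([540,-245,250],down(y)); robot.hold(.2)
I=shot("wrist","t2_done"); print(pin(I,"bottle"),pin(I,"objective_long"),t2w(T2,(0,-26)),xy)
```

```text
down F [-0.1  0.1 -0.7]
t 26.775
[(0.92, array([ 602.9, -255. ,   -4.2]))] [(0.92, array([ 543. , -241.3,    1.9])), (0.64, array([ 577.9, -248.7,   -2.4]))] [ 604.45979308 -253.87246968] [ 543.74797882 -241.29965737]
```

View pics/t2_done.png

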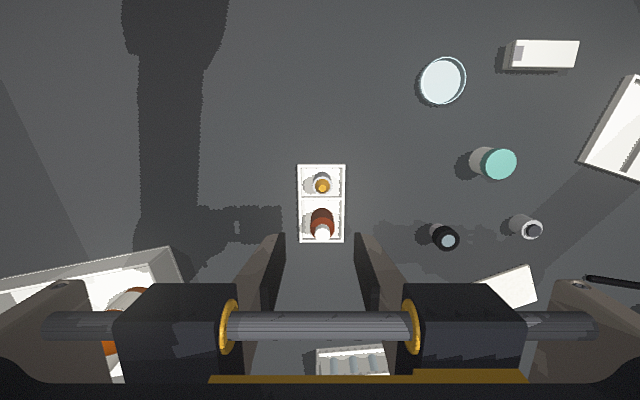

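Tray two is done: the objective stands at (321,184) and the bottle at (321,224), each in its own compartment. Next the jar, then the short objective.

Run:
```python
from h import *
y=np.radians(150.1)
xy,I=look("jar",np.array([565,1]),y); print(xy)
pick(xy,y,20,42)
place(t2w(T3,(-27,-35)),y,23.5,42)
xy,I=look("objective_short",np.array([676,54]),y); print(xy)
pick(xy,y,10.5,32,30)
place(t2w(T3,(34,-35)),y,14,32)
xy,I=look("mailer",np.array([437,76]),np.radians(75)); print(xy, rect(I,"mailer",22))
```

```text
jar [[561.9, -0.2, -1.1], [563.2, 2.9, -1.2], [563.5, 1.0, 0.8]]
[562.86666667   1.23333333]
grip mm 40.05955844951281 20.000153481960297
lifted mm 40.4589274035978 19.999918341636658 [ 0.13661105  0.21637049 -0.52201492] 32.9083
down F [ 0.1 -0.8 -2. ]
t 37.125
objective_short [[674.9, 53.5, 1.2], [674.1, 57.1, 1.6], [675.1, 53.8, -0.8]]
[674.7  54.8]
grip mm 30.250091783169662 30.00020921230316
lifted mm 30.215171857440957 29.9997416138649 [ 0.63656024  0.32429651 -0.99448571] 42.225
down F [ 0.2 -0.5 -0.7]
t 46.5417
mailer [[436.2, 76.4, -2.3], [435.4, 73.7, -1.1], [435.8, 75.8, -1.6]]
[435.8  75.3] (0.76, array([435.5,  76.5]), array([85.2, 33. ]), 77.6)
```

View pics/look_mailer.png

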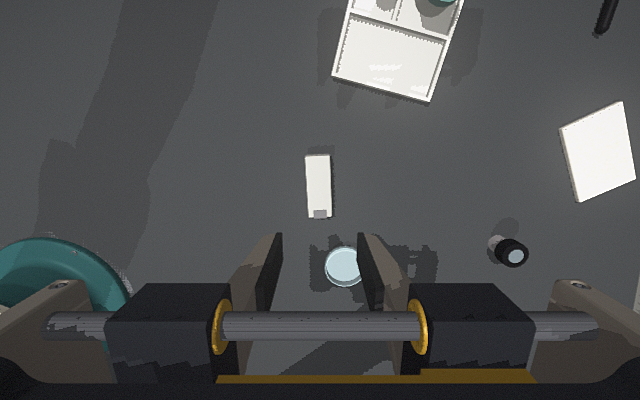

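The mailer is at (318,186), with its tab towards the dish at (345,266). The measured size of 85 x 33 mm matches.

Run:
```python
from h import *
pick(np.array([435.6,76]),np.radians(77.6),9.5,32,25)
y=np.radians(150.1)
place(t2w(T3,(0,40)),y,13,32)
robot.movep([520,180,270],down(np.pi)); robot.hold(.2)
I=shot("wrist","t3_done")
for n in ["jar","objective_short","mailer","eyepiece","dish"]: print(n,pin(I,n))
print(rect(I,"mailer",25),t2w(T3,(-27,-35)),t2w(T3,(34,-35)),t2w(T3,(0,40)))
I=shot("top","top_end")
```

```text
grip mm 31.486400000840288 25.000259578227997
lifted mm 31.656898640924616 24.999895691871643 [-0.18170226 -0.47450576 -0.43999909] 51.9833
down F [-0.  -0.3 -1.1]
t 56.275
jar [(0.64, array([615.8, 252.1,   3. ]))]
objective_short [(0.8, array([563.9, 283.9,  -0. ]))]
mailer [(0.97, array([5.599e+02, 2.009e+02, 5.000e-01]))]
eyepiece [(0.72, array([659.2, -79.7,   2.8]))]
dish [(0.69, array([439.7, -52.2,  -3.6]))]
(0.65, array([553.8, 200.3]), array([35. , 86.1]), 59.6) [615.85328311 251.88221724] [562.97258143 282.28996936] [555.06049041 200.32413004]
```

View pics/t3_done.png

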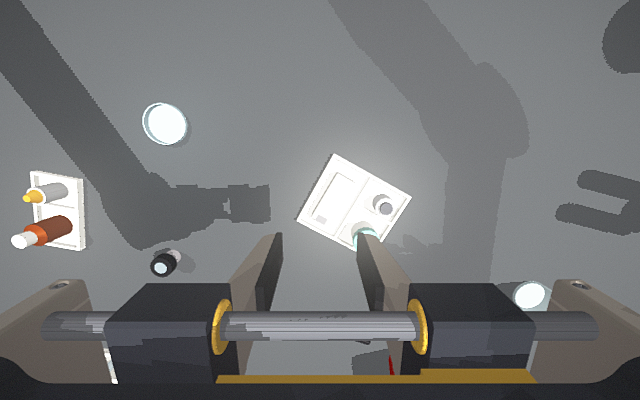

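The mailer lies flat at (333,198), the short objective stands at (383,205), and the jar at (363,235) is partly hidden by a finger. I'll check from the side camera before handing in.

Run:
```python
from h import *
I=shot("side","side_end"); im=cv2.imread("pics/side_end.png")
cv2.imwrite("pics/side_crop.png",cv2.resize(im[100:300,180:460],None,fx=2.8,fy=2.8,interpolation=cv2.INTER_CUBIC))
```

```text
(no output)
```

View pics/side_crop.png

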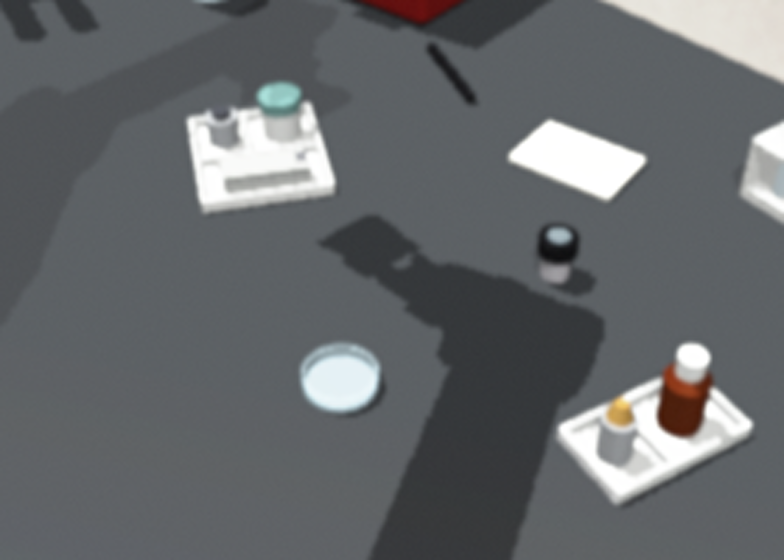

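The side view shows both kits complete and upright, with the eyepiece at (557,252) and the dish at (340,377) undisturbed.

```bash
python3 -c "
from cell import robot
print(robot.job_done())"
```

```text
the job is handed in; nothing more can be done
None
```

Both kits are made up and the job is handed in: all five items are in their compartments, and the eyepiece and dish still stand where they were; the last clock reading before hand-in was about 56 s of the 120 s.

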